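Shut off the washer's water

TASK

The washing machine is about to be disconnected, so shut off its water: with the fingertips, push the straight lever handle of each of the two washer valves clockwise (seen from above), in either order, until it is fully round at its stop, square across its pipe. Only push the levers, never pinch them between the fingers. Leave the sink's valve, the one with the round handwheel, as it is, and leave everything else on the counter standing in its place.

Things in the scene. Friction and masses are not known exactly. Their poses are not given: they have to be found in the camera images.
- valve_a: One of the two washer valves, with a straight lever handle. Brass valve in a copper pipe bridge fixed on the counter: two round feet 130 mm apart, pipe 21 mm thick with its centre 45 mm up, couplings up to 62 mm. Origin on the counter under the stem; pipe along the body's y, z up. The three valves' places and yaws vary.
- lever_a (a joint): Angle of lever_a on valve_a, rad. 0: the lever lies along the pipe, pointing to the valve body's +y (water on). It turns clockwise seen from above as the value grows, to a fixed stop at 1.571, pointing to the body's +x, square across the pipe (shut). It starts at 0 to 0.45. Steady friction of 0.2 N m; it stays where it is left.
- lever_a_axis (a point): Point on the stem axis of valve_a, 85 mm above the counter, at mid-thickness of the lever.
- lever_a_tip (a point): Outer end of lever_a, 105 mm from the stem axis, 85 mm above the counter. The lever is a level flat black-coated bar, 24 mm wide and 14 mm thick (ridge from 79 to 93 mm above the counter, both long edges from 80 to 90 mm), its edges reaching from 30 to 105 mm from the stem. Moves with the lever.
- valve_b: The other of the two washer valves, with a straight lever handle. Brass valve in a copper pipe bridge fixed on the counter: two round feet 130 mm apart, pipe 21 mm thick with its centre 45 mm up, couplings up to 62 mm. Origin on the counter under the stem; pipe along the body's y, z up. The three valves' places and yaws vary.
- lever_b (a joint): Angle of lever_b on valve_b, rad. 0: the lever lies along the pipe, pointing to the valve body's +y (water on). It turns clockwise seen from above as the value grows, to a fixed stop at 1.571, pointing to the body's +x, square across the pipe (shut). It starts at 0 to 0.45. Steady friction of 0.2 N m; it stays where it is left.
- lever_b_axis (a point): Point on the stem axis of valve_b, 85 mm above the counter, at mid-thickness of the lever.
- lever_b_tip (a point): Outer end of lever_b, 105 mm from the stem axis, 85 mm above the counter. The lever is a level flat black-coated bar, 24 mm wide and 14 mm thick (ridge from 79 to 93 mm above the counter, both long edges from 80 to 90 mm), its edges reaching from 30 to 105 mm from the stem. Moves with the lever.
- valve_sink: The sink's valve, which has a small round handwheel instead of a lever; otherwise like the washer valves. Origin on the counter under its stem, pipe along its y axis.
- wheel_sink (a joint): Turn of the sink's round black handwheel (74 mm across, four spokes, 80 to 90 mm above the counter), rad; 0 at the start. To be left alone.
- softener: Bystander, loose: white bottle, 60 mm diameter, 140 mm tall. Origin at its underside. Leave in place.
- stain_jar: Bystander, loose: amber jar, 56 mm diameter, 75 mm tall. Origin at its underside. Leave in place.
- scoop_cup: Bystander, loose: open grey cup, 54 mm diameter, 55 mm tall. Origin at its underside. Leave in place.
- soap: Bystander, loose: white bar of soap, 75 x 45 x 25 mm. Origin at its underside. Leave in place.
- brush: Bystander, loose: brush lying flat. Origin at its underside. Leave in place.
- detergent: Bystander, loose: black bottle, 80 mm diameter, 210 mm tall. Origin at its underside. Leave in place.
- booster_can: Bystander, loose: metal can, 72 mm diameter, 110 mm tall. Origin at its underside. Leave in place.

How it is judged:
At the end, for the whole second after the job is handed in: Both washer levers are at rest at 1.44 rad or more (within about 7 degrees of square across the pipe), the sink's handwheel is within 0.15 rad of its start, and every loose bystander is within 25 mm of its start (value of joint each of lever_a, lever_b above 1.44 rad and velocity of joint each of lever_a, lever_b below 0.05 rad/s and value of joint wheel_sink between -0.15 and 0.15 rad and distance of each of softener, stain_jar, scoop_cup, soap, brush, detergent, booster_can from where it was at the start of the episode below 0.025 m); the robot touches nothing.
It fails at once if lever_a is pinched: the fingers press on both of its long edges at once (_c3 and _c4 are the two edges), over 2 N each (contact force between the fingers and lever_a_c3 above 2 N and contact force between the fingers and lever_a_c4 above 2 N).
It fails at once if lever_b is pinched: the fingers press on both of its long edges at once (_c3 and _c4 are the two edges), over 2 N each (contact force between the fingers and lever_b_c3 above 2 N and contact force between the fingers and lever_b_c4 above 2 N).
It fails at once if the sink's handwheel is turned by more than 0.15 rad (value of joint wheel_sink above 0.15 rad or value of joint wheel_sink below -0.15 rad).
It fails at once if a loose bystander is moved by more than 25 mm, lifted or knocked over (distance of any of softener, stain_jar, scoop_cup, soap, brush, detergent, booster_can from where it was at the start of the episode above 0.025 m or angle between any of softener, stain_jar, scoop_cup, soap, brush, detergent, booster_can's own z axis and vertical above 0.4 rad).
It also fails if it takes over 56 s, if anything falls off the work surface, if the arm or the gripper's body presses on something with over 40 N, if the wrist force passes 120 N, or if a joint passes its speed limit or range.

ROBOT

A 6-joint arm with a two-finger parallel gripper is mounted at the origin on the work surface. World frame = base frame: x ahead of the robot, y to its left, z up, the work surface at z = 0. Lengths are in m, angles in rad, forces in N, time in s.
With the tool pointing down it reaches from about 0.35 to 0.775 m from the base axis. Payload 7.3 kg.
Tool frame: the origin (TCP) lies on the centre line of the jaws, within the pads' length; the fingertips stand 17 mm ahead of it and the grasp point (between the pads) lies 2 mm behind it (robot.tip_extent is the distance from the TCP to the fingertips, in m); z points along the fingers, y is the line along which they close (so a half turn about z gives the same grasp; the last joint's range is limited). The gripper opens to 92 mm and grips with 3 to 60 N. Pads are 19 mm wide; open, the fingers measure 130 mm over their backs; the gripper's body (75 mm by 190 mm) begins 47 mm behind the grasp point.
Start: joints at [-1.343, 0.342, 1.524, -0, 1.275, -0.146], TCP at [0.192, -0.489, 0.244] pointing down, gripper open.
Joint ranges: [-2.53, 2.53], [-0.77, 2.02], [0.04, 2.7], [-1, 4.14], [0.28, 2.66], [-3.11, 3.11]. Speed limits (rad/s): [2.57, 2.57, 3.14, 3.14, 3.14, 3.14].

INTERFACE

Orientations are given as [roll, pitch, yaw] about the fixed x, y, z axes, in that order (R = Rz(yaw) Ry(pitch) Rx(roll)).
In Python, from cell import robot gives the robot as it stands.
- The arm moves only by the tool step_arm, never from a script. Its argument "motion" is a list of rows, each a list of 2 entries, a list of its own where there are three numbers: the shift along the tool's x, y, z in units of 60 mm (1.0 is 60 mm), then the turn about the tool's z in rad. In form: [[[x, y, z], spin], ...]. A call has 1 to 10 rows; each row is the pose to reach, as a shift and turn from the pose commanded when the call began, along the tool's axes at that moment; what a row does not reach only later rows make up. A row lasts 1/8 s, in which the tool goes at most 62.5 mm and 10.7 degrees, less where a joint would pass 70% of its speed; a pose out of reach is approached as far as the arm can. A call with a gripper value outside its range is refused whole. "hand" is the closure in counts, from 0 (fully open) to 255 (shut), set as the call begins (left out, the last holds). The fingers move at their own pace and stop on an object; "squeeze" is the grip in N (left out, the last holds). Time passes only in rows, so rows that repeat a pose let the fingers close. It gives the time, the measured TCP pose, the force, the opening and the grip force at its end, in the units of the state.
- robot.observe(): the state, without advancing time (a new reading comes with each control period).
- robot.read_camera(name): name is "side" or "top" or "wrist"; returns a dict with "pixels" (384x512x3 uint8, red, green, blue), "intrinsics" (3x3 intrinsics, pixels), "xyz" and "rotation" of the camera in the world; the wrist camera has in their place "T_tool_cam" (4x4, takes a point from camera to tool coordinates, whose origin is the TCP and whose axes are the flange's). Camera axes: x right, y up, looking along -z (the intrinsics and any distortion apply to the point x, -y, -z); pixel columns grow to the right and rows downward; lengths in m; the calibration is good to about 2 mm. The wrist camera is an equidistant fisheye: a pixel r from the principal point sees the ray r / f radians off the axis. A picture is of the moment at which its call begins: read the wrist's pose just before it. There is no depth.
- robot.hand_in(): hands the job in; it is judged then, once.
The state is a dict: "time": time; "qpos": joint angles; "qvel": joint speeds; "joint_efforts": joint torques, N m; "tool_pos": TCP position; "tool_rot": TCP orientation; "contact_force": force on the tool from outside, world axes, zero at the start; "torque": the same for the moment, N m; "opening": finger opening in m; "grip_force": force on a finger pad.
Only numpy, scipy, OpenCV 4.12 (cv2) and the standard library are available. Lean on these libraries where they do the work, as an engineer would, in place of code of your own. Each camera call takes 0.05 s, during which the arm holds its last target. There are 200 camera calls.

## Working session

There is one attempt and no reset: what is moved stays moved. The work goes in short steps, Python scripts to look and compute and a tool call to move; the robot and the scene stay as the last step left them, time stands still between calls to the robot, and variables do not carry over. Pictures are saved under pics/ and viewed, at most 10 in all, crops included, and the job is handed in when it is done.

Besides the shell and the picture viewer there is one more tool, called after "Emit:" as name(argument=value, ...) on one line, values as JSON. step_arm: Moves the arm, as the interface text tells. Its arguments: {"type":"object","properties":{"motion":{"type":"array"},"hand":{"type":"number"},"squeeze":{"type":"number"}},"required":["motion"]}

```bash
mkdir -p pics; ls
python3 - <<'E'
from cell import robot
import cv2
s=robot.observe();print(s)
for n in("top","side"):
    c=robot.read_camera(n);cv2.imwrite(f"pics/{n}0.png",cv2.cvtColor(c["pixels"],cv2.COLOR_RGB2BGR));print(n,c["intrinsics"],c["xyz"],c["rotation"])
E
```

```text
pics
{'time': 0.0, 'qpos': array([-1.34300797e+00,  3.42733566e-01,  1.52502243e+00,  1.19917717e-05,
        1.27542385e+00, -1.46011953e-01]), 'qvel': array([ 0.00052843,  0.00109796, -0.00137085, -0.00102747, -0.00176348,
        0.00305475]), 'joint_efforts': array([-1.09617954e-04, -4.31239200e+01, -2.44225895e+01,  7.18197436e-02,
        5.60576341e-02, -1.19292654e-04]), 'tool_pos': array([ 0.1916358 , -0.48835493,  0.24303744]), 'tool_rot': array([-3.14002402e+00, -2.42270980e-04,  3.73796618e-01]), 'contact_force': array([-1.15816733,  0.61689671,  0.50976728]), 'torque': array([0.00149256, 0.09916761, 0.00682532]), 'grip_force': 0.0, 'opening': 0.09172607136215899}
top [[458.09268385   0.         253.37822734]
 [  0.         458.09268385 188.94539753]
 [  0.           0.           1.        ]] [ 0.36319753 -0.02213796  1.33992335] [ 0.11509338  0.00274114 -1.55118156]
side [[437.85835808   0.         256.09916277]
 [  0.         437.85835808 195.85827428]
 [  0.           0.           1.        ]] [1.36054119 0.63622614 1.0361398 ] [ 0.82128126 -0.01342824  2.23335788]
```

View pics/top0.png

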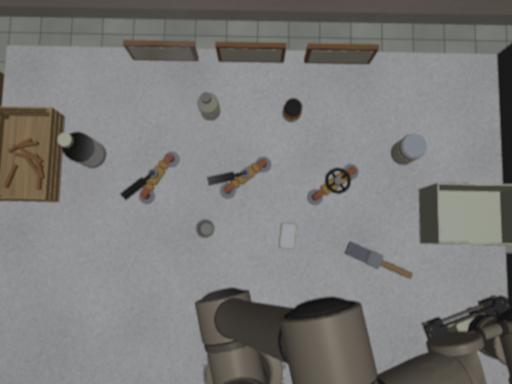

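View pics/side0.png

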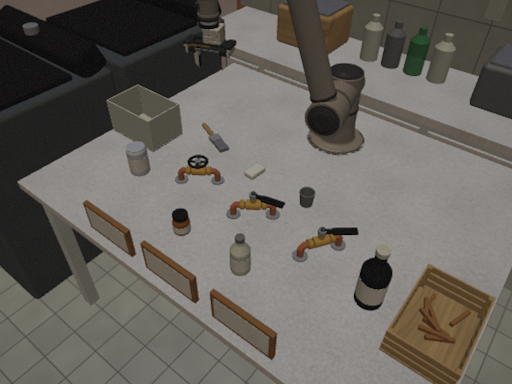

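The top view shows lever valves near (158,177), with its tip at (124,193), and (245,175), with its tip at (208,180). The handwheel valve is at (338,181) and the detergent bottle is near (90,150). I'll zoom in for accurate pixels.

```bash
cat > h.py <<'E'
import numpy as np, cv2
from scipy.spatial.transform import Rotation as Ro
from cell import robot
def ray(c,u,v):
    K=c["intrinsics"];R=Ro.from_euler("xyz",c["rotation"]).as_matrix()
    return R@np.array([(u-K[0,2])/K[0,0],-(v-K[1,2])/K[1,1],-1.])
def at(c,u,v,z):
    d=ray(c,u,v);o=np.array(c["xyz"]);return o+d*(z-o[2])/d[2]
def px(c,p):
    R=Ro.from_euler("xyz",c["rotation"]).as_matrix();q=R.T@(np.array(p)-c["xyz"]);K=c["intrinsics"]
    return np.array([K[0,2]+K[0,0]*q[0]/-q[2],K[1,2]+K[1,1]*q[1]/q[2]])
E
python3 - <<'E'
from h import *
im=cv2.imread("pics/top0.png")[85:245,50:290]
im=cv2.convertScaleAbs(cv2.resize(im,(800,533),interpolation=cv2.INTER_CUBIC),alpha=1.5,beta=10)
for i in range(0,240,20):
    cv2.putText(im,str(50+i),(int(i*800/240),10),0,.35,(0,0,255));cv2.line(im,(int(i*800/240),12),(int(i*800/240),20),(0,0,255))
for i in range(0,160,20):
    cv2.putText(im,str(85+i),(0,int(i*800/240)),0,.35,(0,0,255));cv2.line(im,(25,int(i*800/240)),(35,int(i*800/240)),(0,0,255))
cv2.imwrite("pics/crop.png",im)
E
```

```text
(no output)
```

View pics/crop.png

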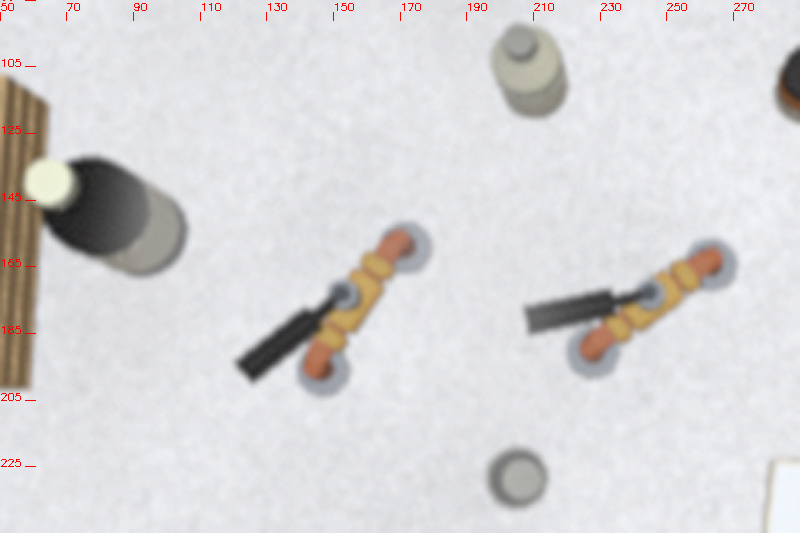

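The crop shows feet at (407,247)/(324,370) and (711,265)/(593,351) in crop pixels. The lever tips are at (245,371) and (527,320), and the stems at (345,293) and (650,292).

Run:
```python
from h import *
c=robot.read_camera("top")
P=lambda u,v,z:at(c,u*.3+50-.35,v*.3+85-.35,z)[:2]
for n,f1,f2,s,t in(("L",(407,247),(324,370),(345,293),(245,371)),("M",(711,265),(593,351),(650,292),(527,320))):
    a=P(*f1,.003);b=P(*f2,.003);S=P(*s,.09);T=P(*t,.085)
    o=(a+b)/2;d=b-a;l=T-S
    print(n,"feetmid",o.round(4),"stem",S.round(4),"tip",T.round(4),"span",np.linalg.norm(d).round(4),"len",np.linalg.norm(l).round(4))
    print("  pipe yaw",np.arctan2(d[1],d[0]),"lever yaw",np.arctan2(l[1],l[0]))
    th=np.arctan2(d[1],d[0])-np.pi/2;print("  final tip",(o+.105*np.array([np.cos(th),np.sin(th)])).round(4))
for n,q,z in(("det",(143,232),0),("soft",(535,88),0),("cup",(519,478),0)):print(n,P(*q,z).round(3))
```

```text
L feetmid [0.5474 0.2624] stem [0.5478 0.2616] tip [0.4818 0.3425] span 0.1307 len 0.1044
  pipe yaw 2.5881492182769046 lever yaw 2.254872447647564
  final tip [0.6026 0.3517]
M feetmid [0.5526 0.009 ] stem [0.5535 0.0091] tip [0.5288 0.1107] span 0.1294 len 0.1046
  pipe yaw 2.2252506786789663 lever yaw 1.808948336589534
  final tip [0.6359 0.073 ]
det [0.613 0.465]
soft [0.751 0.119]
cup [0.401 0.122]
```

Everything checks out: the spans are 130 mm, the lever lengths 105 mm, and the levers stand at about 0.33 rad (L) and 0.42 rad (M). I'll close the fingers, start with the middle valve and turn the tool along with the lever.

```bash
cat >> h.py <<'E'
V={"L":(np.array([.5476,.262]),2.588),"M":(np.array([.553,.009]),2.225)}
def pose(v,ang,off,r=.08,z=.088):   # beside the lever at joint angle ang, off = distance of tool centre from its centreline
    o,y=V[v];a=y-ang;u=np.array([np.cos(a),np.sin(a)]);n=np.array([-u[1],u[0]])
    p=o+r*u+off*n;return [*p,z,a]
def rows(ts,start=None):
    s=robot.observe();p0=s["tool_pos"];R=Ro.from_euler("xyz",s["tool_rot"]).as_matrix();y0=s["tool_rot"][2]
    if start is not None: p0=np.array(start[:3]);y0=start[3];R=Ro.from_euler("xyz",[np.pi,0,y0]).as_matrix()
    for t in ts:
        d=R.T@(np.array(t[:3])-p0)/.06;print([[*map(float,d.round(2))],float(round(y0-t[3],2))])
E
python3 - <<'E'
from h import *
t=pose("M",.416,.055,z=.244);print(t)
rows([[.42,-.3,.244,.9],[.45,-.1,.244,1.4],t,t[:2]+[.088]+t[3:]])
E
```

```text
[np.float64(0.48067642077715517), np.float64(0.0737634147370017), 0.244, 1.8090000000000002]
[[4.69, -1.53, -0.01], -0.53]
[[6.37, -4.46, -0.01], -1.03]
[[7.91, -6.96, -0.0], -1.44]
[[7.91, -6.96, 2.6], -1.44]
```

Emit:
step_arm(motion=[[[1.0, -0.3, 0], -0.1], [[2.0, -0.6, 0], -0.2], [[3.0, -1.0, 0], -0.35], [[4.0, -1.3, 0], -0.5], [[4.7, -1.9, 0], -0.6], [[5.3, -2.8, 0], -0.75], [[5.8, -3.6, 0], -0.9], [[6.4, -4.5, 0], -1.05], [[6.9, -5.3, 0], -1.2], [[7.4, -6.1, 0], -1.3]], hand=255, squeeze=10)

```text
time: 1.4
tool_pos: [0.4714, 0.0161, 0.2437]
tool_rot: [3.142, 0.0, 1.678]
contact_force: [1.9, -0.9, 0.0]
opening: 0.0008
grip_force: 0.0
```

Run:
```python
from h import *
t=pose("M",.416,.055,z=.244)
rows([t,t[:2]+[.088]+t[3:]])
```

```text
[[0.94, 0.26, -0.01], -0.13]
[[0.94, 0.26, 2.59], -0.13]
```

Emit:
step_arm(motion=[[[0.94, 0.26, 0], -0.13], [[0.94, 0.26, 0.6], -0.13], [[0.94, 0.26, 1.2], -0.13], [[0.94, 0.26, 1.8], -0.13], [[0.94, 0.26, 2.3], -0.13], [[0.94, 0.26, 2.6], -0.13], [[0.94, 0.26, 2.6], -0.13], [[0.94, 0.26, 2.6], -0.13]])

```text
time: 2.4
tool_pos: [0.4816, 0.0718, 0.0883]
tool_rot: [3.141, 0.0, 1.804]
contact_force: [0.1, 0.1, 0.1]
opening: 0.0006
grip_force: 0.0
```

Run:
```python
from h import *
print(robot.observe()["tool_pos"],robot.observe()["contact_force"])
c=robot.read_camera("top");im=cv2.cvtColor(c["pixels"],cv2.COLOR_RGB2BGR)[105:225,140:300]
d=robot.read_camera("side");im2=cv2.cvtColor(d["pixels"],cv2.COLOR_RGB2BGR)[140:260,200:360]
cv2.imwrite("pics/m1.png",cv2.convertScaleAbs(cv2.resize(np.hstack([im,im2]),(800,300),interpolation=2),alpha=1.5,beta=10))
rows([pose("M",a,.03) for a in (.42,.55,.7,.85,1.0,1.15,1.3,1.45,1.57)]+[pose("M",1.57,.024)])
```

```text
[0.48159141 0.0718046  0.08829693] [0.051702   0.11623177 0.14259122]
[[0.04, 0.41, 0.01], -0.0]
[[0.09, 0.59, 0.01], 0.13]
[[0.13, 0.8, 0.01], 0.28]
[[0.13, 1.01, 0.01], 0.43]
[[0.1, 1.22, 0.01], 0.58]
[[0.04, 1.43, 0.01], 0.73]
[[-0.06, 1.62, 0.01], 0.88]
[[-0.18, 1.8, 0.01], 1.03]
[[-0.29, 1.93, 0.01], 1.15]
[[-0.38, 1.97, 0.01], 1.15]
```

View pics/m1.png

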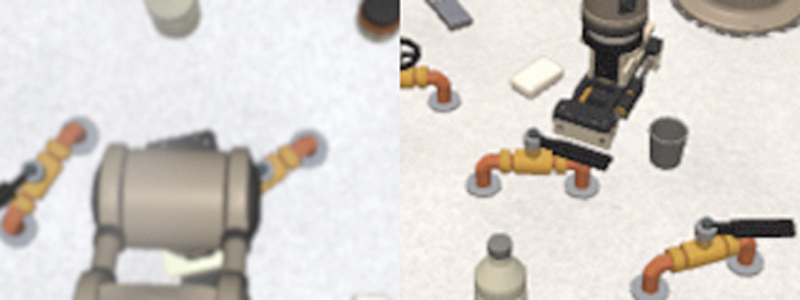

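The side crop shows the closed fingers beside the middle lever at its height, clear of the cup. Now I'll push.

Emit:
step_arm(motion=[[[0.04, 0.4, 0], 0], [[0.1, 0.6, 0], 0.13], [[0.13, 0.8, 0], 0.28], [[0.13, 1.0, 0], 0.43], [[0.1, 1.2, 0], 0.58], [[0.04, 1.4, 0], 0.73], [[-0.06, 1.6, 0], 0.88], [[-0.18, 1.8, 0], 1.03], [[-0.3, 1.92, 0], 1.15], [[-0.3, 1.92, 0], 1.15]])

```text
time: 3.75
tool_pos: [0.5978, 0.0809, 0.0882]
tool_rot: [3.141, -0.001, 0.655]
contact_force: [-0.0, -0.0, 0.3]
opening: 0.0005
grip_force: 0.0
```

Run:
```python
from h import *
s=robot.observe();print(s["tool_pos"],s["contact_force"])
o,y=V["M"];a=y-1.571;u=np.array([np.cos(a),np.sin(a)]);n=np.array([-u[1],u[0]]);q=s["tool_pos"][:2]-o;print("along",q@u,"off",q@n)
d=robot.read_camera("side");im2=cv2.cvtColor(d["pixels"],cv2.COLOR_RGB2BGR)[140:260,200:360]
cv2.imwrite("pics/m2.png",cv2.convertScaleAbs(cv2.resize(im2,(640,480),interpolation=2),alpha=1.5,beta=10))
```

```text
[0.59778664 0.08090889 0.08824717] [-0.03809642 -0.00818511  0.34081043]
along 0.07929213542034588 off 0.029824304768997
```

View pics/m2.png

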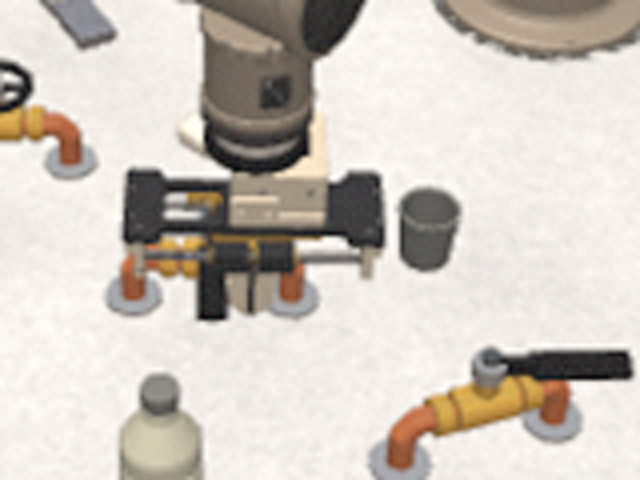

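The lever followed the fingers to nearly square, and there is no stop force yet. I'll press further along tool y in small steps until the force rises.

Emit:
step_arm(motion=[[[0, 0.05, 0], 0], [[0, 0.05, 0], 0], [[0, 0.1, 0], 0], [[0, 0.1, 0], 0]])

```text
time: 4.3
tool_pos: [0.598, 0.0801, 0.0882]
tool_rot: [-3.134, 0.001, 0.656]
contact_force: [-9.8, 15.9, 7.3]
opening: 0.0006
grip_force: 9.8
```

The force is 19 N with only 1 mm of movement, so the lever is at its stop. Next I'll back off, rise and go to the left valve.

Emit:
step_arm(motion=[[[0, -0.3, 0], 0], [[0, -0.5, 0], 0], [[0, -0.5, -0.6], 0], [[0, -0.5, -1.4], 0], [[0, -0.5, -1.8], 0], [[0, -0.5, -1.8], 0]])

```text
time: 5.05
tool_pos: [0.5837, 0.0999, 0.1978]
tool_rot: [3.138, -0.004, 0.654]
contact_force: [-0.3, 0.1, -0.6]
opening: 0.0002
grip_force: 0.0
```

Run:
```python
from h import *
c=robot.read_camera("side")
for z in(.085,):
    for a in(1.571,1.44,1.3):
        print(a,px(c,pose("M",a,0,r=.105,z=.085)[:3]))
im=cv2.cvtColor(c["pixels"],cv2.COLOR_RGB2BGR)[140:260,200:360]
cv2.imwrite("pics/m3.png",cv2.convertScaleAbs(cv2.resize(im,(640,480),interpolation=2),alpha=1.5,beta=10))
t=pose("L",.333,.055,z=.2)
rows([t,t[:2]+[.088]+t[3:]])
```

```text
1.571 [252.30378476 219.45505042]
1.44 [256.85642329 219.31057572]
1.3 [261.62802047 218.68504618]
[[0.22, -3.81, -0.07], -1.6]
[[0.22, -3.81, 1.79], -1.6]
```

View pics/m3.png

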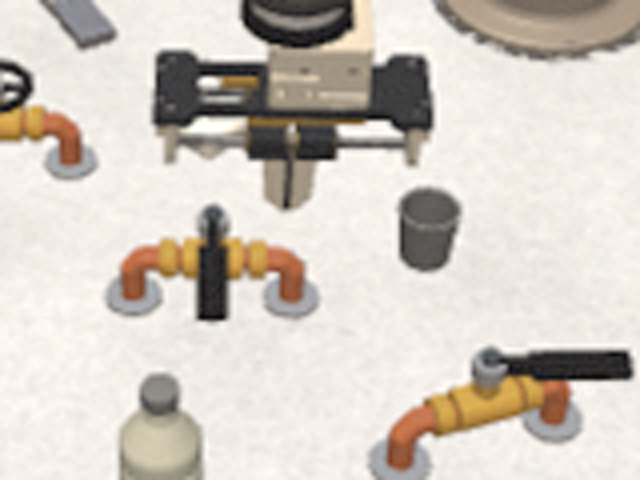

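The tip sits at full-image pixel (253,219), against a predicted (252.3,219.5) for 1.571 rad, so the middle valve is shut. On to the left valve.

Emit:
step_arm(motion=[[[0, -0.4, 0], -0.16], [[0, -0.8, 0], -0.33], [[0, -1.3, 0], -0.5], [[0.1, -1.8, 0], -0.67], [[0.1, -2.3, 0], -0.84], [[0.2, -2.8, 0], -1.0], [[0.2, -3.3, 0], -1.17], [[0.22, -3.8, 0], -1.34], [[0.22, -3.8, 0], -1.5], [[0.22, -3.8, 0], -1.6]])

```text
time: 6.35
tool_pos: [0.4534, 0.2889, 0.1937]
tool_rot: [-3.138, -0.0, 2.259]
contact_force: [0.0, 0.7, 0.2]
opening: 0.0002
grip_force: 0.0
```

Emit:
step_arm(motion=[[[0, 0, 0], 0], [[0, 0, 0.6], 0], [[0, 0, 1.2], 0], [[0, 0, 1.7], 0], [[0, 0, 1.83], 0], [[0, 0, 1.83], 0], [[0, 0, 1.83], 0]])

```text
time: 7.22
tool_pos: [0.4553, 0.2892, 0.087]
tool_rot: [3.14, 0.001, 2.253]
contact_force: [-0.7, -0.3, 0.2]
opening: 0.0006
grip_force: 0.0
```

Run:
```python
from h import *
c=robot.read_camera("side");im=cv2.cvtColor(c["pixels"],cv2.COLOR_RGB2BGR)[170:320,250:450]
cv2.imwrite("pics/l1.png",cv2.convertScaleAbs(cv2.resize(im,(800,600),interpolation=2),alpha=1.5,beta=10))
rows([pose("L",a,.03) for a in (.34,.46,.6,.75,.9,1.05,1.2,1.33,1.45,1.57)])
```

```text
[[0.01, 0.41, -0.01], 0.01]
[[0.06, 0.58, -0.01], 0.13]
[[0.1, 0.77, -0.01], 0.27]
[[0.1, 0.99, -0.01], 0.42]
[[0.07, 1.2, -0.01], 0.57]
[[0.01, 1.4, -0.01], 0.72]
[[-0.08, 1.6, -0.01], 0.87]
[[-0.18, 1.75, -0.01], 1.0]
[[-0.29, 1.89, -0.01], 1.12]
[[-0.41, 2.0, -0.01], 1.24]
```

View pics/l1.png

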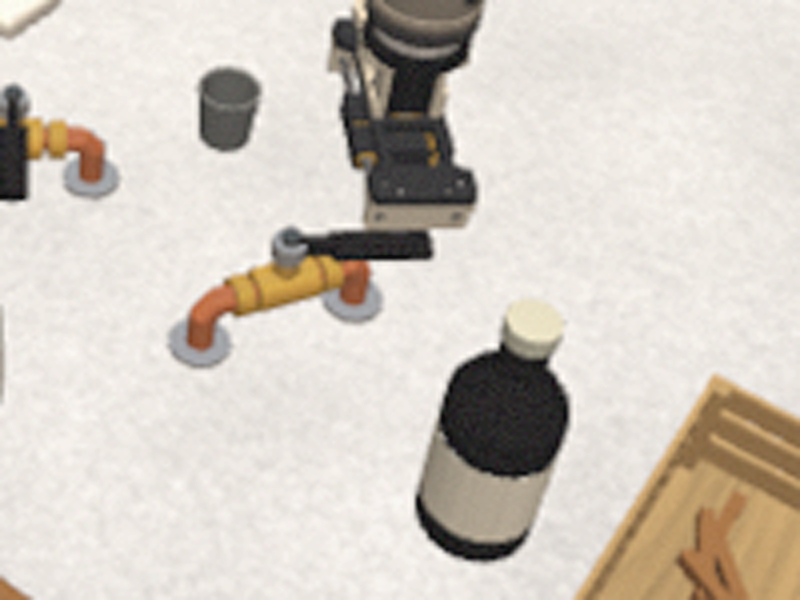

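The gripper is behind the left lever, which lies at crop (300–430,245). The detergent bottle is well clear, with its cap at (532,328). Now the push.

Emit:
step_arm(motion=[[[0, 0.4, 0], 0], [[0.06, 0.58, 0], 0.13], [[0.1, 0.77, 0], 0.27], [[0.1, 1.0, 0], 0.42], [[0.07, 1.2, 0], 0.57], [[0, 1.4, 0], 0.72], [[-0.08, 1.6, 0], 0.87], [[-0.18, 1.75, 0], 1.0], [[-0.3, 1.88, 0], 1.12], [[-0.4, 1.98, 0], 1.24]])

```text
time: 8.52
tool_pos: [0.5621, 0.3464, 0.0869]
tool_rot: [-3.141, -0.002, 1.01]
contact_force: [-1.2, 3.4, 0.4]
opening: 0.0005
grip_force: 1.5
```

Emit:
step_arm(motion=[[[0, 0, 0], 0], [[0, 0.05, 0], 0], [[0, 0.05, 0], 0], [[0, 0.1, 0], 0], [[0, 0.1, 0], 0]])

```text
time: 9.15
tool_pos: [0.5639, 0.3444, 0.0865]
tool_rot: [-3.136, 0.0, 1.017]
contact_force: [-11.5, 8.8, 5.9]
opening: 0.0007
grip_force: 7.2
```

Emit:
step_arm(motion=[[[0, 0.04, 0], 0], [[0, 0.04, 0], 0], [[0, 0.04, 0], 0]])

```text
time: 9.52
tool_pos: [0.5641, 0.3443, 0.0865]
tool_rot: [-3.133, 0.001, 1.017]
contact_force: [-16.8, 12.9, 7.8]
opening: 0.0001
grip_force: 10.9
```

Emit:
step_arm(motion=[[[0, -0.3, 0], 0], [[0, -0.5, 0], 0], [[0, -0.5, -0.6], 0], [[0, -0.5, -1.4], 0], [[0, -0.5, -1.9], 0], [[0, -0.5, -1.9], 0], [[0, -0.5, -1.9], 0]])

```text
time: 10.4
tool_pos: [0.5431, 0.3563, 0.1986]
tool_rot: [-3.141, 0.002, 1.014]
contact_force: [-0.4, -0.1, -0.7]
opening: 0.0007
grip_force: 0.0
```

Run:
```python
from h import *
c=robot.read_camera("side");im=cv2.cvtColor(c["pixels"],cv2.COLOR_RGB2BGR)
cv2.imwrite("pics/end.png",cv2.convertScaleAbs(cv2.resize(im[120:345,150:450],(800,600),interpolation=2),alpha=1.5,beta=10))
for a in(1.571,1.44,1.3):print(a,(px(c,pose("L",a,0,r=.105,z=.085)[:3])-[150,120])*8/3)
```

```text
1.571 [502.55062993 367.63170655]
1.44 [513.80275231 363.524179  ]
1.3 [524.60037178 357.85378863]
```

View pics/end.png

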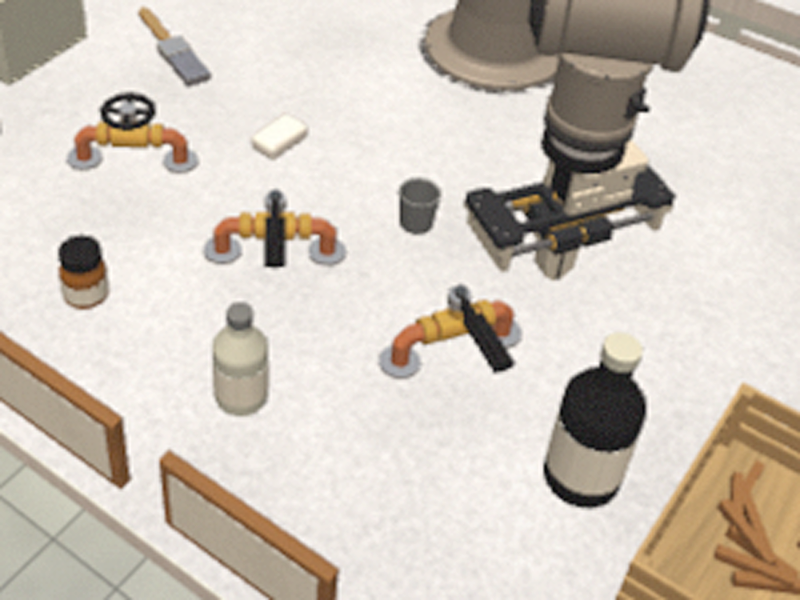

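Both levers are square: the left tip is at (503,365), against a predicted (502.6,367.6), and the stop held at over 20 N. Nothing else has moved and the robot is clear.

```bash
python3 -c "
from cell import robot
print(robot.hand_in())"
```

```text
the job is handed in; nothing more can be done
None
```

Both washer levers are pushed clockwise to their stops, square across their pipes. The handwheel and everything else on the counter look unmoved in the last picture, and the job is handed in at about 10 s, with no verdict returned.

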